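Set the route for the locomotive on the entry-exit panel

ROBOT

A 6-joint arm with a two-finger parallel gripper is mounted at the origin on a cart in front of the work surface, level with it; the furniture and walls round the work are solid. World frame = base frame: x ahead of the robot, y to its left, z up, the work surface at z = 0. Lengths are in m, angles in rad, forces in N, time in s.
With the tool pointing down it reaches from about 0.4 to 0.825 m from the base axis. Payload 7 kg.
Tool frame: the origin (TCP) lies between the finger pads; the fingertips stand bot.tip_extent ahead of it and the grasp point (between the pads) lies 3 mm ahead of it (bot.tip_extent is the distance from the TCP to the fingertips, in m); z points along the fingers, y is the line along which they close (so a half turn about z gives the same grasp; the last joint's range is limited). The gripper opens to 88 mm and grips with 3 to 60 N. Pads are 19 mm wide; open, the fingers measure 130 mm over their backs; the gripper's body (78 mm by 193 mm) begins 47 mm behind the grasp point.
Start: joints at [1.558, 0.359, 0.012, 0, -1.224, -0.288], TCP at [0.2, 0.645, 0.249] pointing down, gripper open.
Joint ranges: [-3.07, 3.07], [-1.43, 2.12], [-1.02, 1.25], [-3.03, 1.67], [-3.05, -0], [-3.03, 3.03]. Speed limits (rad/s): [2.39, 2.39, 3.01, 3.14, 3.14, 3.14].

INTERFACE

Orientations are given as a rotation vector (axis times angle).
In Python, from workcell import bot gives the robot as it stands.
- The arm moves only by the tool jog_arm, called after "Call:" as name(argument=value, ...), one argument or row to a line, values as JSON. Schema: {"type":"object","properties":{"motion":{"type":"array","items":{"type":"array","prefixItems":[{"type":"array","items":{"type":"number"},"minItems":3,"maxItems":3},{"type":"array","items":{"type":"number"},"minItems":3,"maxItems":3}],"minItems":2,"maxItems":2},"minItems":1,"maxItems":20},"finger_gap":{"type":"number"},"only":{"type":"string"},"quiet":{"type":"boolean"},"lines":{"type":"string"}},"required":["motion"],"additionalProperties":false}. motion is a list of rows, 1 to 20 of them, each written [[dx, dy, dz], [rx, ry, rz]]: dx, dy, dz in m, then a rotation vector rx, ry, rz in rad; each row is the pose to reach, as a shift and turn from the pose commanded when the call began, along the tool's axes at that moment; what a row does not reach only later rows make up. A row lasts 1/10 s, in which the tool goes at most 0.05 m and 0.15 rad, less where a joint would pass 70% of its speed; a pose out of reach is approached as far as the arm can. finger_gap is the finger opening in m, set as the call begins (left out keeps the last). The fingers move at their own pace and stop on an object; the grip force is fixed at half the most. Time passes only in rows, so rows that do not move let the fingers close. The tool returns the time, the measured TCP pose, the force, the opening and the grip force at its end. only (a regular expression) keeps the lines of the reply that match it, lines (a string "A,B") keeps lines A to B, and quiet returns only ok. Input that does not fit is refused with a message, and nothing moves.
- bot.get_state(): the state, without advancing time (a new reading comes with each control period).
- bot.capture(name): name is "side" or "top" or "wrist"; returns the picture (384x512x3 uint8, red, green, blue); there is no depth.
- bot.get_calibration(name): a dict with "fx", "fy", "cx", "cy" (pixels), "dist_coeffs" ([k1, k2, p1, p2, k3] as OpenCV has them; the pictures are not rectified), "R" (3x3) and "t" (3): a world point X has camera coordinates R X + t. Camera axes: x right, y down, z forward; pixel columns grow to the right and rows downward; lengths in m; the calibration is good to about 2 mm. A picture is of the moment at which its call begins: read the wrist's pose just before it. get_calibration takes no time and is no camera call; for the wrist camera it gives the pose at the moment of the call.
- bot.hand_in(): hands the job in; it is judged then, once.
The state is a dict: "clock": time; "q": joint angles; "qvel": joint speeds; "effort": joint torques, N m; "position": TCP position; "tcp_rot": TCP orientation; "wrist_force": force on the tool from outside, world axes, zero at the start; "ft_torque": the same for the moment, N m; "grip_width": finger opening in m; "gripper_force": force on a finger pad.
Only numpy, scipy, OpenCV 4.12 (cv2) and the standard library are available. Lean on these libraries where they do the work, as an engineer would, in place of code of your own. Each camera call takes 0.05 s, during which the arm holds its last target. There are 200 camera calls.

TASK

The sloping panel is the entry-exit route panel of the small loco yard: its track diagram lies the same way round as the yard, three roads with a button at each buffer stop on the right and two lines leading out on the left. Set the route for the black steam locomotive to leave the yard by the line farther from the robot: with the closed fingertips gently press down the button of the road on which it stands, let it spring back, then gently press down the button of the farther outgoing line and let that spring back too. Press no other button, and leave the rolling stock and the loose things on the bench where they are.

Things in the scene. Friction and masses are not known exactly. Their poses are not given: they have to be found in the camera images.
- route_panel: Fixed low desk 110 mm deep, 230 mm wide: white plate with black track diagram and five push buttons, wooden cheeks. Origin: centre of its underside; x away from the robot, y to its left end. The face slopes 0.14 rad (rising with x), 34 mm high at the middle. Diagram rows run along y, in the same order as the roads of the yard: road buttons at the right, line buttons at the left end.
- loco_yard: Loco yard: plywood board 150 x 190 mm with three straight dead-end roads (tracks) parallel to its y, fixed to the bench; rails 20 mm above the bench; low wooden buffer stops at the right end. Origin: centre of its underside; x away from the robot, y to the left, along the roads. Centre lines: near road x = -46 mm, middle road x = 0, far road x = +46 mm.
- loco: Black steam locomotive with chimney, boiler and cab, 32 x 144 x 55 mm, loose on one of the three roads. Origin: middle of its underside; y along it, x across it.
- btn_road_near_top (a point): Middle of the top of the push button of the road nearest the robot: black cap 11 mm across, standing 13 mm above the panel's face, at x -30, y -34 mm along the face from its middle. Moves with the button.
- btn_road_near (a joint): Travel of that button (road nearest the robot) in m, 0 = up, 0.008 = fully down, square to the face; its contact makes at 0.0025. Spring: 1.5 N to start, 3.5 N at the contact point, 7.9 N fully down; it comes up by itself.
- btn_road_mid_top (a point): Middle of the top of the push button of the middle road: black cap 11 mm across, standing 13 mm above the panel's face, at x 0, y -60 mm along the face from its middle. Moves with the button.
- btn_road_mid (a joint): Travel of that button (middle road) in m, 0 = up, 0.008 = fully down, square to the face; its contact makes at 0.0025. Spring: 1.5 N to start, 3.5 N at the contact point, 7.9 N fully down; it comes up by itself.
- btn_road_far_top (a point): Middle of the top of the push button of the road farthest from the robot: black cap 11 mm across, standing 13 mm above the panel's face, at x 30, y -86 mm along the face from its middle. Moves with the button.
- btn_road_far (a joint): Travel of that button (road farthest from the robot) in m, 0 = up, 0.008 = fully down, square to the face; its contact makes at 0.0025. Spring: 1.5 N to start, 3.5 N at the contact point, 7.9 N fully down; it comes up by itself.
- btn_line_near_top (a point): Middle of the top of the push button of the outgoing line nearer to the robot: black cap 11 mm across, standing 13 mm above the panel's face, at x -12, y 90 mm along the face from its middle. Moves with the button.
- btn_line_near (a joint): Travel of that button (outgoing line nearer to the robot) in m, 0 = up, 0.008 = fully down, square to the face; its contact makes at 0.0025. Spring: 1.5 N to start, 3.5 N at the contact point, 7.9 N fully down; it comes up by itself.
- btn_line_far_top (a point): Middle of the top of the push button of the outgoing line farther from the robot: black cap 11 mm across, standing 13 mm above the panel's face, at x 30, y 90 mm along the face from its middle. Moves with the button.
- btn_line_far (a joint): Travel of that button (outgoing line farther from the robot) in m, 0 = up, 0.008 = fully down, square to the face; its contact makes at 0.0025. Spring: 1.5 N to start, 3.5 N at the contact point, 7.9 N fully down; it comes up by itself.
- tank_wagon: Tank wagon, 30 x 121 x 50 mm, loose on another road of the yard. Origin: middle of its underside; y along it.
- hopper_wagon: Open hopper wagon, 33 x 121 x 47 mm, loose on another road of the yard. Origin: middle of its underside; y along it.
- glue_bottle: Glue bottle with a needle, 34 mm across, 122 mm tall, upright and loose, just off the right end of the panel. Origin: middle of its underside.
- paint_pot_a: Paint pot with ribbed lid, 34 mm across and high, loose, just off the left end of the panel. Origin: middle of its underside.
- paint_pot_b: Another such paint pot, loose, farther back. Origin: middle of its underside.
- pin_tin: Round tin, 57 mm across, 29 mm high, loose, at the right of the bench. Origin: middle of its underside.

How it is judged:
By the outcome, as a careful person would: the job done as asked, in the order asked, and still so for the second after the job is handed in, with the robot touching nothing.
It also fails if it takes over 35 s, if anything falls off the work surface, if the arm or the gripper's body presses on something with over 40 N, if the wrist force passes 120 N, or if a joint passes its speed limit or range.

## Working session

There is one attempt and no reset: what is moved stays moved. The work goes in short steps, Python scripts to look and compute and a tool call to move; the robot and the scene stay as the last step left them, time stands still between calls to the robot, and variables do not carry over. Pictures are saved under pics/ and viewed, at most 10 in all, crops included, and the job is handed in when it is done.

```bash
mkdir -p pics; python3 - <<'E'
from workcell import bot
import cv2
s=bot.get_state();print(s['clock'],s['position'],s['tcp_rot'],s['grip_width'],bot.tip_extent)
for n in('top','side'):
    cv2.imwrite(f'pics/{n}0.png',cv2.resize(bot.capture(n)[:,:,::-1],(800,600),interpolation=cv2.INTER_CUBIC))
    c=bot.get_calibration(n);print(n,c)
E
```

```text
0.0 [0.19988241 0.64425387 0.2476439 ] [ 3.10449725e+00 -4.70671837e-01 -2.20073429e-04] 0.08783528466086199 0.022
top {'fx': 455.6516921509974, 'fy': 455.6516921509974, 'cx': 263.30396232114657, 'cy': 190.44747338690482, 'dist_coeffs': array([-0.11320537,  0.        ,  0.        ,  0.        ,  0.        ]), 'R': array([[-3.94789335e-01, -9.18771661e-01,  1.23847926e-04],
       [-8.67631802e-01,  3.72770567e-01, -3.29024560e-01],
       [ 3.02252275e-01, -1.30002842e-01, -9.44321356e-01]]), 't': array([0.10875003, 0.5199542 , 0.90174713])}
side {'fx': 456.40219701219615, 'fy': 456.40219701219615, 'cx': 255.46498382475534, 'cy': 192.16785933303683, 'dist_coeffs': array([-0.05110305,  0.        ,  0.        ,  0.        ,  0.        ]), 'R': array([[-0.83362774, -0.5521186 ,  0.01516039],
       [-0.24911573,  0.35135138, -0.90249297],
       [ 0.49295653, -0.75611987, -0.43043769]]), 't': array([0.37359642, 0.23802343, 0.70074081])}
```

View pics/top0.png

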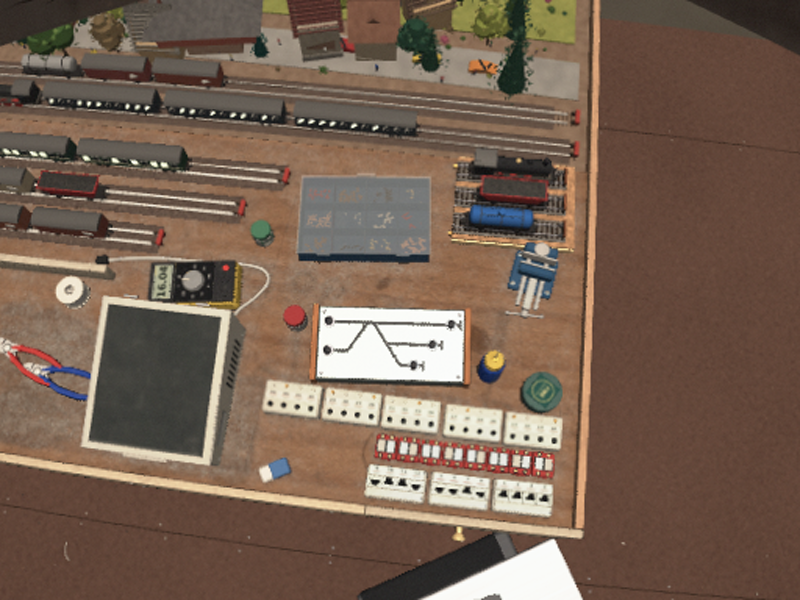

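View pics/side0.png

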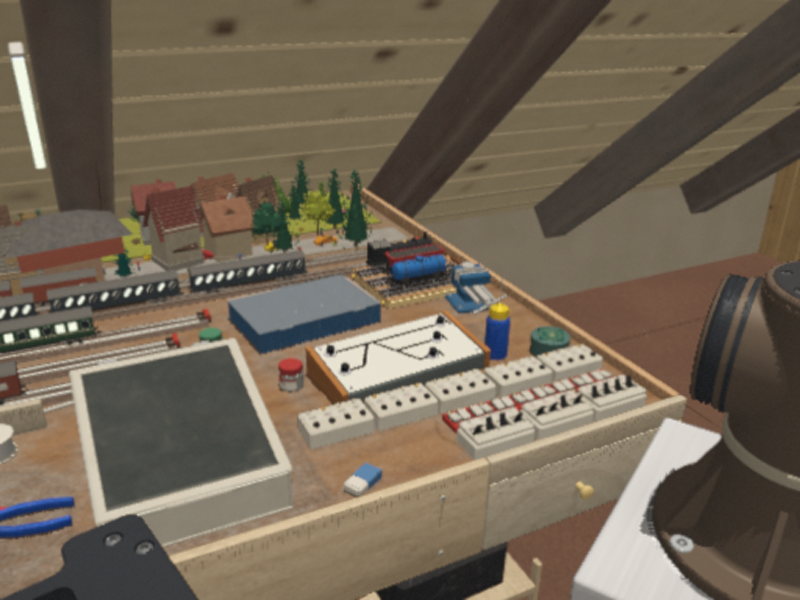

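The top view shows the black loco on the farthest road: loco near (515,162), hopper (513,190), tank (502,217). The targets are the far-road button at about (452,324) and the far-line button at about (328,321). I'll enlarge the panel in both views.

```bash
python3 - <<'E'
import cv2,numpy as np
from workcell import bot
a=bot.capture('top')[185:255,190:310,::-1]
b=bot.capture('side')[190:265,190:320,::-1]
# top crop origin(190,185) x5 ; side crop origin (190,190) x4.6
A=cv2.resize(a,None,fx=5,fy=5,interpolation=cv2.INTER_CUBIC)[:300];cv2.imwrite('pics/topc.png',cv2.resize(a,None,fx=6,fy=6,interpolation=cv2.INTER_CUBIC))
cv2.imwrite('pics/sidec.png',cv2.resize(b,None,fx=6,fy=6,interpolation=cv2.INTER_CUBIC))
E
```

```text
(no output)
```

View pics/topc.png

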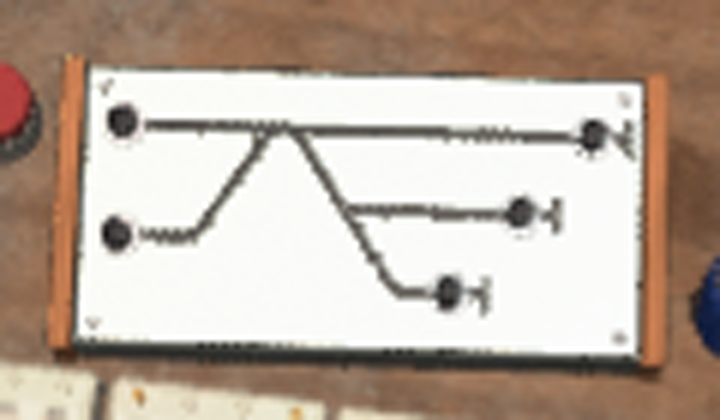

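View pics/sidec.png

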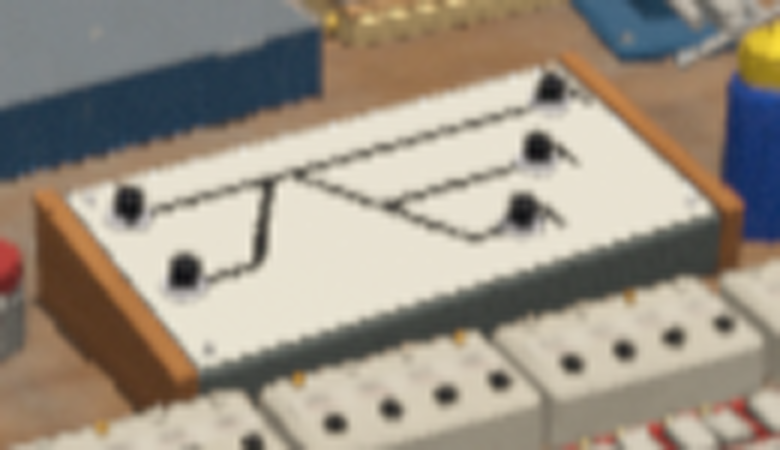

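```bash
cat > h.py <<'E'
import numpy as np,cv2
from workcell import bot
from scipy.optimize import least_squares
from scipy.spatial.transform import Rotation as Ro
def proj(n,P):
    c=bot.get_calibration(n);K=np.array([[c['fx'],0,c['cx']],[0,c['fy'],c['cy']],[0,0,1.]])
    return cv2.projectPoints(np.asarray(P,float).reshape(-1,3),cv2.Rodrigues(c['R'])[0],c['t'],K,c['dist_coeffs'])[0][:,0]
def tri(pt,ps): 
    return least_squares(lambda X:np.r_[(proj('top',X)-pt).ravel(),(proj('side',X)-ps).ravel()],[.5,.2,.1]).x
B=np.array([[30,90],[-12,90],[30,-86],[0,-60],[-30,-34]])/1000
def pts(p,h):  # panel pose x,y,z,yaw
    L=np.c_[B,np.full(5,h)]
    L=Ro.from_euler('y',-.14).apply(L)+[0,0,.034]
    return Ro.from_euler('z',p[3]).apply(L)+p[:3]
E
python3 - <<'E'
from h import *
T=(np.array([[122,121],[116,233],[592,135],[520,212],[448,292]])+.5)/6-.5+[190,185]
S=(np.array([[129,203],[184,270],[550,88],[537,148],[522,212]])+.5)/6-.5+[190,190]
for zf in(0,1):
    f=lambda p:np.r_[(proj('top',pts(p*[1,1,zf,1],.010))-T).ravel(),(proj('side',pts(p*[1,1,zf,1],.008))-S).ravel()]
    r=least_squares(f,[.5,.2,0,-.4],x_scale=[.1,.1,.1,1]);print(r.x,r.fun.reshape(-1,2).round(1).tolist())
    print(pts(r.x*[1,1,zf,1],.013).round(4).tolist())
p=r.x
inP=lambda X:Ro.from_euler('z',-p[3]).apply(X-p[:3]).round(3)
X=tri(np.array([497,352])*.64,np.array([499,308])*.64);print('bottle cap',X,inP(X))
X=tri(np.array([295,313])*.64,np.array([291,366])*.64);print('pot',X,inP(X))
for n,q in(('loco',[(512,160),(392,245)]),('hop',[(513,187),(430,250)]),('tank',[(502,215),(418,265)])):
    X=tri(np.array(q[0])*.64,np.array(q[1])*.64);print(n,X,inP(X))
print(Ro.from_rotvec(bot.get_state()['tcp_rot']).as_matrix().round(3))
E
```

```text
[ 0.4860596  -0.05616997 -0.05917478 -0.43736666] [[-0.4, -0.0], [-0.3, -0.1], [-0.2, 0.0], [-0.2, 0.2], [-0.3, -0.1], [0.0, -0.2], [0.2, 0.0], [0.3, -0.3], [0.2, -0.5], [0.3, -0.7]]
[[0.5494, 0.0135, 0.0511], [0.5118, 0.0312, 0.0452], [0.4749, -0.1459, 0.0511], [0.459, -0.1098, 0.0469], [0.4431, -0.0736, 0.0427]]
[ 0.48654436 -0.05669209 -0.00127463 -0.4378717 ] [[-0.1, -0.1], [-0.1, -0.2], [-0.1, -0.0], [-0.1, 0.1], [-0.2, -0.2], [0.0, 0.1], [0.2, 0.4], [0.2, 0.1], [0.1, -0.1], [0.2, -0.3]]
[[0.55, 0.013, 0.0498], [0.5123, 0.0306, 0.0439], [0.4753, -0.1464, 0.0498], [0.4595, -0.1103, 0.0456], [0.4436, -0.0741, 0.0414]]
bottle cap [ 0.4050451  -0.18630369  0.06765649] [-0.019 -0.152  0.069]
pot [0.58501251 0.0530624  0.0272286 ] [0.043 0.141 0.029]
loco [ 0.68490065 -0.34348759  0.04886498] [ 0.301 -0.176  0.05 ]
hop [ 0.61800225 -0.32346003  0.06682409] [ 0.232 -0.186  0.068]
tank [ 0.6008194  -0.28813448  0.05078771] [ 0.202 -0.161  0.052]
[[ 0.955 -0.296 -0.   ]
 [-0.296 -0.955 -0.001]
 [ 0.     0.001 -1.   ]]
```

The five buttons fit to within 0.5 px in both views. The bottle stands about 66 mm off the far-road button along the panel's y. I'll approach with the closing direction along the panel's x, so the gripper's wide side clears the bottle.

```bash
cat >> h.py <<'E'
P=np.array([.4865,-.0567,-.0012,-.4378])
RP=Ro.from_euler('z',P[3])*Ro.from_euler('y',-.14)
def delta(i,h):  # tool-frame shift to put tips h above button i, axis square to face
    M=RP.as_matrix();z=-M[:,2];y=-M[:,0];R=Ro.from_matrix(np.c_[np.cross(y,z),y,z])
    t=pts(P,.013)[i]-z*(h+bot.tip_extent)
    s=bot.get_state();C=Ro.from_rotvec(s['tcp_rot'])
    print(s['clock'],'d',C.inv().apply(t-s['position']).round(4),'rv',(C.inv()*R).as_rotvec().round(3),'q',s['q'].round(2),'tipz',(s['position'][2]-.022).round(3))
E
python3 -c "
from h import *
delta(2,.09);delta(2,.03)"
```

```text
0.2 d [0.4819 0.6715 0.0879] rv [0.105 0.119 1.705] q [ 1.56  0.36  0.01 -0.   -1.22 -0.29] tipz 0.226
0.2 d [0.4902 0.6726 0.1474] rv [0.105 0.119 1.705] q [ 1.56  0.36  0.01 -0.   -1.22 -0.29] tipz 0.226
```

Call:
jog_arm(
  motion=[
    [[0.12, 0.17, 0.02], [0.03, 0.03, 0.43]],
    [[0.12, 0.17, 0.02], [0.03, 0.03, 0.43]],
    [[0.12, 0.17, 0.02], [0.03, 0.03, 0.43]],
    [[0.12, 0.17, 0.02], [0.03, 0.03, 0.43]],
    [[0.24, 0.34, 0.04], [0.05, 0.06, 0.85]],
    [[0.24, 0.34, 0.04], [0.05, 0.06, 0.85]],
    [[0.24, 0.34, 0.04], [0.05, 0.06, 0.85]],
    [[0.24, 0.34, 0.04], [0.05, 0.06, 0.85]],
    [[0.482, 0.672, 0.088], [0.105, 0.119, 1.705]],
    [[0.482, 0.672, 0.088], [0.105, 0.119, 1.705]],
    [[0.482, 0.672, 0.088], [0.105, 0.119, 1.705]],
    [[0.482, 0.672, 0.088], [0.105, 0.119, 1.705]],
    [[0.482, 0.672, 0.088], [0.105, 0.119, 1.705]],
    [[0.482, 0.672, 0.088], [0.105, 0.119, 1.705]],
    [[0.482, 0.672, 0.088], [0.105, 0.119, 1.705]],
    [[0.482, 0.672, 0.088], [0.105, 0.119, 1.705]],
    [[0.482, 0.672, 0.088], [0.105, 0.119, 1.705]],
    [[0.482, 0.672, 0.088], [0.105, 0.119, 1.705]],
    [[0.482, 0.672, 0.088], [0.105, 0.119, 1.705]],
    [[0.482, 0.672, 0.088], [0.105, 0.119, 1.705]],
  ],
  finger_gap=0,
)

```text
clock: 2.2
position: [0.461, -0.1395, 0.1606]
tcp_rot: [-1.642, 2.582, -0.18]
wrist_force: [-0.6, 0.1, -0.2]
grip_width: 0.0003
gripper_force: 0.0
```

```bash
python3 -c "
from h import *
delta(2,.09);delta(2,.03)"
```

```text
2.2 d [ 0.0002 -0.0003 -0.0001] rv [-0.     0.001 -0.   ] q [ 0.18  0.04 -0.68  0.12 -0.74 -0.7 ] tipz 0.139
2.2 d [ 0.0002 -0.0003  0.0599] rv [-0.     0.001 -0.   ] q [ 0.18  0.04 -0.68  0.12 -0.74 -0.7 ] tipz 0.139
```

Call:
jog_arm(
  motion=[
    [[0, 0, 0.04], [0, 0, 0]],
    [[0, 0, 0.075], [0, 0, 0]],
    [[0, 0, 0.075], [0, 0, 0]],
    [[0, 0, 0.075], [0, 0, 0]],
  ],
)

```text
clock: 2.6
position: [0.4706, -0.1435, 0.0868]
tcp_rot: [-1.645, 2.582, -0.18]
wrist_force: [0.4, 0.4, 1.1]
grip_width: 0.0005
gripper_force: 0.0
```

```bash
python3 - <<'E'
from h import *
delta(2,0)
w=bot.capture('wrist');t=bot.capture('top')[170:270,230:330];s=bot.capture('side')[150:250,240:340]
im=np.hstack([cv2.resize(x,(390,390),interpolation=cv2.INTER_CUBIC) for x in(t,s)])
cv2.imwrite('pics/a.png',im[:,:,::-1]);cv2.imwrite('pics/w.png',w[:,:,::-1])
E
```

```text
2.6 d [ 0.0006 -0.0003  0.0153] rv [0.001 0.    0.002] q [ 0.16  0.16 -0.76  0.15 -0.53 -0.73] tipz 0.065
```

View pics/a.png

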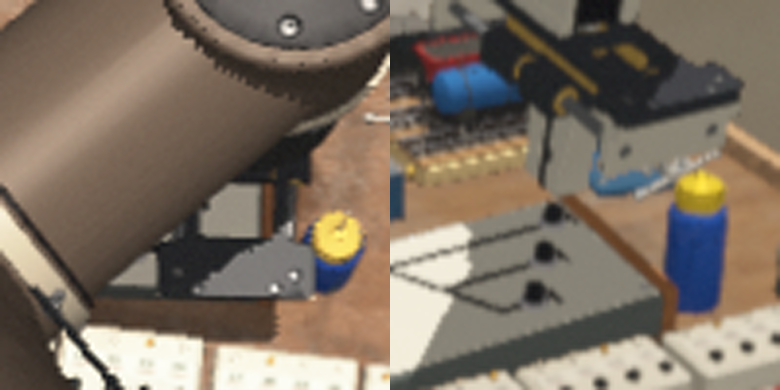

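View pics/w.png

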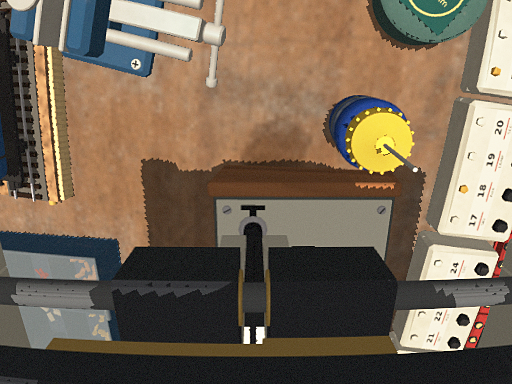

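The top and side views show the tips over the far-road button (side crop (553,213)), with the bottle clear. The wrist view shows the needle, from (385,145) to (417,170). Before pressing, I'll check where the needle and the wrist camera are.

```bash
python3 - <<'E'
from h import *
c=bot.get_calibration('wrist');C=-c['R'].T@c['t']
s=bot.get_state();T=Ro.from_rotvec(s['tcp_rot'])
print('cam world',C.round(3),'tool',T.inv().apply(C-s['position']).round(3))
K=np.array([[c['fx'],0,c['cx']],[0,c['fy'],c['cy']],[0,0,1.]])
for px,zz in(((383,143),(.08,.09)),((417,170),(.122,)),((383,143),(.122,))):
    n=cv2.undistortPoints(np.array([[px]],float),K,c['dist_coeffs'])[0,0]
    d=c['R'].T@np.r_[n,1]
    for z in zz:
        X=C+d*(z-C[2])/d[2];print(px,X.round(3),'tool',T.inv().apply(X-s['position']).round(3))
E
```

```text
cam world [ 0.419 -0.212  0.222] tool [ 0.084 -0.    -0.135]
(383, 143) [ 0.399 -0.177  0.08 ] tool [0.061 0.052 0.001]
(383, 143) [ 0.401 -0.179  0.09 ] tool [ 0.062  0.049 -0.009]
(417, 170) [ 0.399 -0.176  0.122] tool [ 0.06   0.047 -0.041]
(383, 143) [ 0.405 -0.187  0.122] tool [ 0.068  0.037 -0.04 ]
```

The needle is about 20 mm clear of the gripper's body, and the camera is well above it. Pressing the far-road button now.

Call:
jog_arm(
  motion=[
    [[0, 0, 0.01], [0, 0, 0]],
    [[0, 0, 0.014], [0, 0, 0]],
    [[0, 0, 0.016], [0, 0, 0]],
    [[0, 0, 0.018], [0, 0, 0]],
    [[0, 0, 0.0195], [0, 0, 0]],
    [[0, 0, 0.0195], [0, 0, 0]],
    [[0, 0, 0.0195], [0, 0, 0]],
  ],
)

```text
clock: 3.45
position: [0.4736, -0.1454, 0.0673]
tcp_rot: [-1.642, 2.582, -0.181]
wrist_force: [-2.2, 2.6, 6.4]
grip_width: 0.0003
gripper_force: 3.0
```

```bash
python3 -c "
from h import *
delta(2,0)"
```

```text
3.45 d [ 0.0002  0.0005 -0.0045] rv [-0.001  0.001 -0.   ] q [ 0.15  0.2  -0.78  0.17 -0.47 -0.74] tipz 0.045
```

The reading of about 6.5 N at 4.5 mm agrees with the spring: the contact has made and the button isn't bottomed. Retracting.

Call:
jog_arm(
  motion=[
    [[0, 0, -0.005], [0, 0, 0]],
    [[0, 0, -0.02], [0, 0, 0]],
    [[0, 0, -0.06], [0, 0, 0]],
    [[0, 0, -0.06], [0, 0, 0]],
    [[0, 0, -0.06], [0, 0, 0]],
  ],
)

```text
clock: 3.95
position: [0.4659, -0.1419, 0.1273]
tcp_rot: [-1.641, 2.581, -0.181]
wrist_force: [0.5, -0.6, -0.8]
grip_width: 0.0006
gripper_force: 0.0
```

```bash
python3 -c "
from h import *
delta(0,.05);delta(0,.015)
cv2.imwrite('pics/b.png',cv2.resize(bot.capture('side')[150:260,190:340],(780,572),interpolation=cv2.INTER_CUBIC)[:,:,::-1])"
```

```text
3.95 d [-0.1759  0.0006  0.0065] rv [-0.002  0.002 -0.001] q [ 0.17  0.09 -0.72  0.13 -0.65 -0.71] tipz 0.105
3.95 d [-0.1759  0.0007  0.0415] rv [-0.002  0.002 -0.001] q [ 0.17  0.09 -0.72  0.13 -0.65 -0.71] tipz 0.105
```

View pics/b.png

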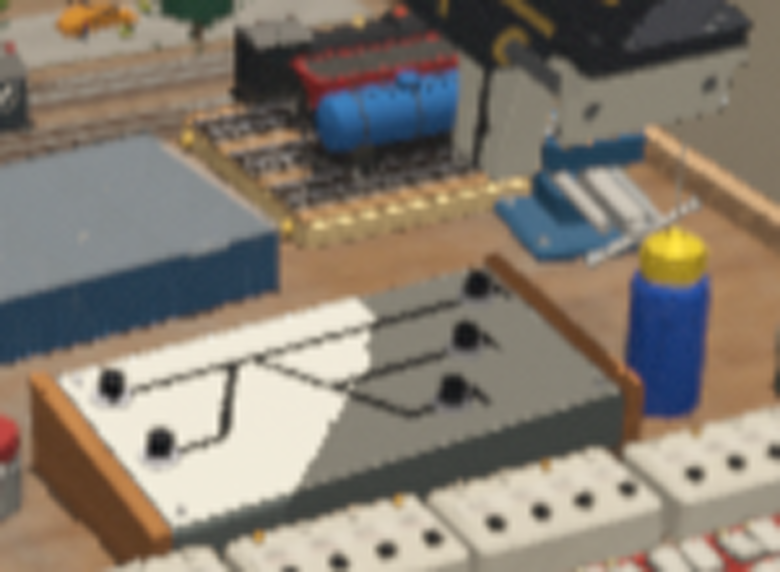

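The side view shows the far-road button up again at (478,285), and the bottle hasn't moved. The black loco is confirmed on the farthest road. Next is the far-line button at (110,385).

Call:
jog_arm(
  motion=[
    [[-0.05, 0, 0], [0, 0, 0]],
    [[-0.1, 0, 0], [0, 0, 0]],
    [[-0.15, 0, 0], [0, 0, 0]],
    [[-0.176, 0, 0], [0, 0, 0]],
    [[-0.176, 0, 0], [0, 0, 0]],
    [[-0.176, 0, 0.03], [0, 0, 0]],
    [[-0.176, 0, 0.042], [0, 0, 0]],
    [[-0.176, 0, 0.042], [0, 0, 0]],
    [[-0.176, 0, 0.042], [0, 0, 0]],
  ],
)

```text
clock: 4.9
position: [0.545, 0.0142, 0.0844]
tcp_rot: [-1.643, 2.585, -0.18]
wrist_force: [0.3, 0.2, 0.6]
grip_width: 0.0006
gripper_force: 0.0
```

```bash
python3 -c "
from h import *
delta(0,0)
a=bot.capture('side')[150:260,190:340]
cv2.imwrite('pics/c.png',cv2.resize(a,(780,572),interpolation=cv2.INTER_CUBIC)[:,:,::-1])"
```

```text
4.9 d [-0.001  -0.0001  0.0129] rv [ 0.001 -0.001 -0.001] q [ 0.45  0.26 -0.66  0.2  -0.58 -1.06] tipz 0.062
```

View pics/c.png

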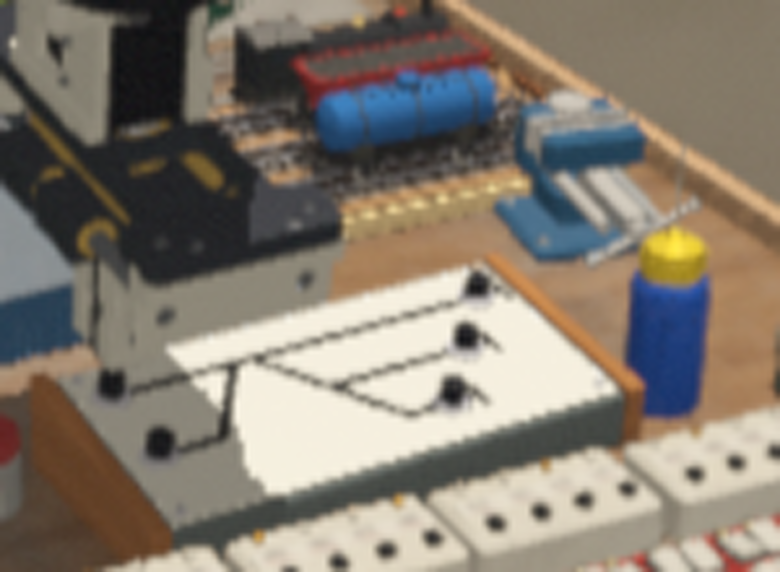

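The tips are right over the far-line button (112,382), and the other buttons are clear. Pressing.

Call:
jog_arm(
  motion=[
    [[0, 0, 0.009], [0, 0, 0]],
    [[0, 0, 0.013], [0, 0, 0]],
    [[0, 0, 0.015], [0, 0, 0]],
    [[0, 0, 0.017], [0, 0, 0]],
    [[0, 0, 0.0185], [0, 0, 0]],
    [[0, 0, 0.0185], [0, 0, 0]],
    [[0, 0, 0.0185], [0, 0, 0]],
  ],
)

```text
clock: 5.65
position: [0.5482, 0.0139, 0.0671]
tcp_rot: [-1.642, 2.582, -0.181]
wrist_force: [-1.1, -0.5, 5.8]
grip_width: 0.0005
gripper_force: 3.1
```

```bash
python3 -c "
from h import *
delta(0,0)"
```

```text
5.65 d [ 0.0001  0.0005 -0.0047] rv [-0.001  0.001 -0.   ] q [ 0.45  0.28 -0.68  0.22 -0.53 -1.07] tipz 0.045
```

Call:
jog_arm(
  motion=[
    [[0, 0, -0.005], [0, 0, 0]],
    [[0, 0, -0.03], [0, 0, 0]],
    [[0, 0, -0.08], [0, 0, 0]],
    [[0, 0, -0.1], [0, 0, 0]],
    [[0, 0, -0.1], [0, 0, 0]],
    [[0, 0, -0.1], [0, 0, 0]],
  ],
)

```text
clock: 6.25
position: [0.535, 0.0198, 0.166]
tcp_rot: [-1.641, 2.582, -0.18]
wrist_force: [0.1, -0.1, 0.2]
grip_width: 0.0004
gripper_force: 0.0
```

```bash
python3 -c "
from h import *
a=bot.capture('side')[150:260,190:340]
cv2.imwrite('pics/d.png',cv2.resize(a,(780,572),interpolation=cv2.INTER_CUBIC)[:,:,::-1])"
```

```text
(no output)
```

View pics/d.png

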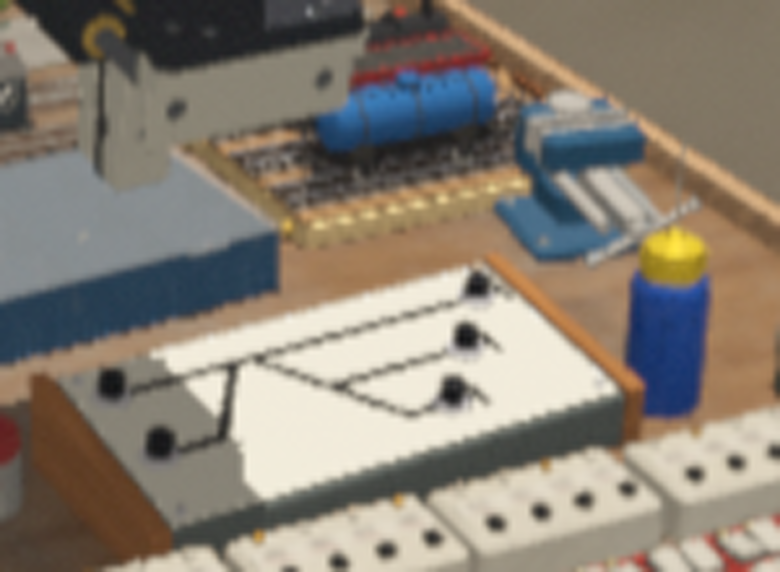

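All five buttons are up, including the far-line button at (112,382). Nothing has moved and the arm is clear.

```bash
python3 -c "
from workcell import bot
print(bot.hand_in())"
```

```text
the job is handed in; nothing more can be done
None
```

I pressed the far-road button (where the black loco stands), then the far-line button. Both sprang back, nothing else was touched, and I handed the job in at about 6.3 s; no verdict came back.

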